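# Sort furniture feet into the spring-gated sample boxes

## Robot

A 6-joint arm with a two-finger parallel gripper is mounted at the origin on the work surface. World frame = base frame: x ahead of the robot, y to its left, z up, the work surface at z = 0. Lengths are in m, angles in rad, forces in N, time in s.
With the tool pointing down it reaches from about 0.25 to 0.725 m from the base axis. Payload 4 kg.
Tool frame: the origin (TCP) lies midway between the tips of the shut fingers; the grasp point (between the pads) lies 19 mm behind it; z points along the fingers, y is the line along which they close (so a half turn about z gives the same grasp; the last joint's range is limited). The gripper opens to 85 mm and grips with 20 to 120 N. Pads are 22 mm wide; open, the fingers measure 114 mm over their backs; the gripper's body (76 mm by 85 mm) begins 54 mm behind the grasp point. The pads swing forward as they close: fully open they stand 13 mm farther back than shut.
Start: joints at [1.135, 0.241, 0.005, 1.335, 0, 1.571], TCP at [0.211, 0.453, 0.202] pointing down, gripper open.
Joint ranges: [-2.72, 2.72], [-1.05, 1.87], [-1.09, 1.28], [-1.99, 2.15], [-1.42, 1.44], [-3.14, 3.14]. Speed limits (rad/s): [2.79, 2.79, 3.14, 3.14, 3.14, 3.14].

## Interface

Orientations are given as a unit quaternion [x, y, z, w].
In Python, from workcell import bot gives the robot as it stands.
- The arm moves only by the tool move_arm, never from a script. Its argument "motion" is a list of rows, each an object of numbers: "x", "y", "z": the shift along the tool's x, y, z in cm; "yaw": the turn about the tool's z in degrees. A call has 1 to 20 rows; each row is the pose to reach, as a shift and turn from the pose commanded when the call began, along the tool's axes at that moment; what a row does not reach only later rows make up. A row lasts 1/8 s, in which the tool goes at most 62.5 mm and 10.7 degrees, less where a joint would pass 70% of its speed; a pose out of reach is approached as far as the arm can. A call with a gripper value outside its range is refused whole. "gripper" is the opening, from -1 (shut) to 1 (fully open), set as the call begins (left out, the last holds). The fingers move at their own pace and stop on an object; the grip force is fixed at half the most. Time passes only in rows, so rows that repeat a pose let the fingers close. It gives the time, the measured TCP pose, the force, the opening and the grip force at its end, in the units of the state.
- bot.get_obs(): the state, without advancing time (a new reading comes with each control period).
- bot.camera(name): name is "scene" or "top" or "wrist"; returns the picture (420x560x3 uint8, blue, green, red); there is no depth.
- bot.camera_model(name): a dict with "K" (3x3 intrinsics, pixels), "world_from_camera" (4x4, takes a point from camera to world coordinates). Camera axes: x right, y down, z forward; pixel columns grow to the right and rows downward; lengths in m; the calibration is good to about 2 mm. A picture is of the moment at which its call begins: read the wrist's pose just before it. camera_model takes no time and is no camera call; for the wrist camera it gives the pose at the moment of the call.
- bot.job_done(): hands the job in; it is judged then, once.
Trained networks look in the newest picture that a camera, given by its name, has taken for a name from the list of things; names that differ only in an ending like _2 or _b are one class to them, and where a whole thing is asked for, a point or a joint stands for the part that bears it (a point fixed in the world has none). Each returns a list of dicts, best first, with "score" (0 to 1); they miss things now and then, are a little off and sometimes report something else, mostly with a low value. They report only what shows in the picture. A call takes as long as a camera call. They do not tell look-alikes from the thing itself.
- bot.cut_out(camera, name): "mask" (420x560 bool, what is visible of it) and "centre" ([row, column] in pixels, amid what is visible of it).
The state is a dict: "clock": time; "joint_pos": joint angles; "joint_vel": joint speeds; "tau": joint torques, N m; "eef_pos": TCP position; "tool_rot": TCP orientation; "ft_force": force on the tool from outside, world axes, zero at the start; "ft_torque": the same for the moment, N m; "grip_width": finger opening in m; "grasp_force": force on a finger pad.
Only numpy, scipy, OpenCV 4.12 (cv2) and the standard library are available. Lean on these libraries where they do the work, as an engineer would, in place of code of your own. Each camera call takes 0.05 s, during which the arm holds its last target. There are 200 camera calls.

## Task

Sort the three loose furniture feet: push each one along the bench, without lifting or tipping it, through the spring gate of the box whose glued-on sample behind it has the same shape (round with round, square with square). Push each far enough in that both leaves of the gate spring fully shut behind it, and leave the tools and other things on the bench where they lie.

Things in the scene. Friction and masses are not known exactly. Their poses are not given: they have to be found in the camera images.
- round_1: Loose round furniture foot, dark walnut: a solid disc-like cylinder 60 mm in diameter, 34 mm high, about 70 g, standing flat on the bench. Origin at the centre of its underside, z up.
- round_2: Second loose round furniture foot, identical to round_1.
- square_1: Loose square foot block, dark walnut: 60 x 60 mm and 34 mm high, about 85 g, standing flat on the bench. Origin at the centre of its underside, z up, x and y square to its sides.
- sample_round: Round foot like the loose ones (60 mm diameter, 34 mm high), glued on the back ledge of one sorting box, its underside 12 mm above the bench: it shows that this box is for round feet. Origin at the centre of its underside. Not to be moved.
- sample_square: Square foot block like the loose one (60 x 60 x 34 mm), glued on the back ledge of the other sorting box: it shows that this box is for square blocks. Origin at the centre of its underside.
- box_a: Bottomless open-top plywood box fixed to the bench on the robot's left, mouth to the middle (its +x is roughly world +y); parts slide in on the bench itself. Origin on the bench at the middle of its mouth; +x points level into the box, +y across, +z up. Inside 104 mm wide (y +-52), 195 mm deep; walls 42 mm high, 10 thick. Two spring leaves close the mouth. Two parts fit one behind the other, clear of the gate: a second shoves the first on.
- box_b: Bottomless open-top plywood box fixed to the bench on the robot's right, mouth to the middle (its +x is roughly world -y); parts slide in on the bench itself. Origin on the bench at the middle of its mouth; +x points level into the box, +y across, +z up. Inside 104 mm wide (y +-52), 195 mm deep; walls 42 mm high, 10 thick. Two spring leaves close the mouth. Two parts fit one behind the other, clear of the gate: a second shoves the first on.
- box_a_ledge (a point): Middle of the 12 mm high back ledge behind box_a, on its top, on the box's middle line 250 mm from the mouth: the sample standing here says what box_a is for.
- box_b_ledge (a point): The same point on box_b.
- box_a_left (a joint): Angle of box_a's gate leaf hinged upright at x 4, y +50 mm in the box frame; 47 mm long, 5 thick, 4 to 36 mm above the bench. 0 = shut; swings only into the box, to 1.5 rad. Spring: 0.01 N m when shut, +0.02 per rad; shuts by itself. Its tip sweeps to 54 mm past the mouth: a part must lie wholly deeper for it to shut.
- box_a_right (a joint): Angle of box_a's gate leaf hinged upright at x 4, y -50 mm in the box frame; 47 mm long, 5 thick, 4 to 36 mm above the bench. 0 = shut; swings only into the box, to 1.5 rad. Spring: 0.01 N m when shut, +0.02 per rad; shuts by itself. Its tip sweeps to 54 mm past the mouth: a part must lie wholly deeper for it to shut.
- box_b_left (a joint): Angle of box_b's gate leaf hinged upright at x 4, y +50 mm in the box frame; 47 mm long, 5 thick, 4 to 36 mm above the bench. 0 = shut; swings only into the box, to 1.5 rad. Spring: 0.01 N m when shut, +0.02 per rad; shuts by itself. Its tip sweeps to 54 mm past the mouth: a part must lie wholly deeper for it to shut.
- box_b_right (a joint): Angle of box_b's gate leaf hinged upright at x 4, y -50 mm in the box frame; 47 mm long, 5 thick, 4 to 36 mm above the bench. 0 = shut; swings only into the box, to 1.5 rad. Spring: 0.01 N m when shut, +0.02 per rad; shuts by itself. Its tip sweeps to 54 mm past the mouth: a part must lie wholly deeper for it to shut.
- chisel: Wood chisel with red handle, 235 mm long, lying between robot and parts. Bystander, to be left where it lies; origin at its underside, just at the front end of the handle.
- rasp: Rasp with yellow handle, 285 mm long, lying between robot and parts. Bystander, to be left where it lies; origin at its underside, just at the front end of the handle.
- tape: Yellow tape measure, 65 x 40 x 60 mm. Bystander, to be left where it lies; origin at its underside, in the middle.
- pencil: Flat blue carpenter's pencil, 175 mm long, 8 mm high. Bystander, to be left where it lies; origin at its underside, in the middle.
- wedge: Brown wood offcut, 100 x 30 x 18 mm. Bystander, to be left where it lies; origin at its underside, in the middle.
- wax: Small amber jar of wax, 60 mm diameter, 42 mm high. Bystander, to be left where it lies; origin at its underside, in the middle.
- trysquare: Try square, 110 mm dark wooden stock and 150 mm steel blade, 22 mm high. Bystander, to be left where it lies; origin at its underside, at the middle of the stock.
Not all that is in view belongs to the job. What is shaped like the round_1 but purple, red or turquoise is not meant.

How it is judged:
At the end, for the whole second after the job is handed in: Both round feet lie flat on the bench inside the box with the round sample and the square block inside the box with the square sample (centre 34 to 180 mm past the mouth, within 45 mm of the box's middle line), at rest, and all four gate leaves are shut (under 0.12 rad) (((horizontal distance between sample_round and box_a_ledge below 0.03 m and x of round_1 in the frame of box_a between 0.034 and 0.18 m and y of round_1 in the frame of box_a between -0.045 and 0.045 m and x of round_2 in the frame of box_a between 0.034 and 0.18 m and y of round_2 in the frame of box_a between -0.045 and 0.045 m and x of square_1 in the frame of box_b between 0.034 and 0.18 m and y of square_1 in the frame of box_b between -0.045 and 0.045 m) or (horizontal distance between sample_round and box_b_ledge below 0.03 m and x of round_1 in the frame of box_b between 0.034 and 0.18 m and y of round_1 in the frame of box_b between -0.045 and 0.045 m and x of round_2 in the frame of box_b between 0.034 and 0.18 m and y of round_2 in the frame of box_b between -0.045 and 0.045 m and x of square_1 in the frame of box_a between 0.034 and 0.18 m and y of square_1 in the frame of box_a between -0.045 and 0.045 m)) and value of joint each of box_a_left, box_a_right, box_b_left, box_b_right below 0.12 rad and height (world z) of each of round_1, round_2, square_1 below 0.008 m and angle between each of round_1, round_2, square_1's own z axis and vertical below 0.15 rad and linear speed of each of round_1, round_2, square_1 below 0.02 m/s); the robot touches nothing.
It fails at once if a furniture part is lifted off the bench or tipped over (underside centre more than 22 mm up, or tilted more than 0.6 rad) (height (world z) of any of round_1, round_2, square_1 above 0.022 m or angle between any of round_1, round_2, square_1's own z axis and vertical above 0.6 rad).
It fails at once if a tool or other bystander on the bench is shifted by more than 30 mm (distance of any of chisel, rasp, tape, pencil, wedge, wax, trysquare from where it was at the start of the episode above 0.03 m).
It also fails if it takes over 72 s, if anything falls off the work surface, if the arm or the gripper's body presses on something with over 40 N, if the wrist force passes 120 N, or if a joint passes its speed limit or range.

## Working session

There is one attempt and no reset: what is moved stays moved. The work goes in short steps, Python scripts to look and compute and a tool call to move; the robot and the scene stay as the last step left them, time stands still between calls to the robot, and variables do not carry over. Pictures are saved under pics/ and viewed, at most 10 in all, crops included, and the job is handed in when it is done.

Besides the shell and the picture viewer there is one more tool, called after ">>>" in YAML: its name, and indented under it one key for each argument. move_arm: Moves the arm, as the interface text tells. Its arguments: {"type":"object","properties":{"motion":{"type":"array"},"gripper":{"type":"number"}},"required":["motion"]}

```bash
mkdir -p pics; ls
python3 - <<'E'
from workcell import bot
import cv2
for c in("top","scene"):
    im=bot.camera(c); cv2.imwrite(f"pics/{c}0.png",im)
    m=bot.camera_model(c); print(c,m)
o=bot.get_obs(); print(o["clock"],o["eef_pos"],o["tool_rot"])
E
```

```text
pics
top {'K': array([[383.05665227,   0.        , 279.11542842],
       [  0.        , 383.05665227, 211.13039654],
       [  0.        ,   0.        ,   1.        ]]), 'world_from_camera': array([[ 0.02127948, -0.99422717,  0.10516425,  0.43305234],
       [-0.99976711, -0.02153931, -0.00133548, -0.00472889],
       [ 0.00359294, -0.10511134, -0.99445397,  1.20661946],
       [ 0.        ,  0.        ,  0.        ,  1.        ]])}
scene {'K': array([[461.5608024 ,   0.        , 278.23257868],
       [  0.        , 461.5608024 , 209.51188187],
       [  0.        ,   0.        ,   1.        ]]), 'world_from_camera': array([[-6.06116980e-01,  5.02967934e-01, -6.16153767e-01,
         1.27563965e+00],
       [ 7.95375122e-01,  3.84055822e-01, -4.68913149e-01,
         5.14684476e-01],
       [ 7.89163784e-04, -7.74289598e-01, -6.32830937e-01,
         7.61281604e-01],
       [ 0.00000000e+00,  0.00000000e+00,  0.00000000e+00,
         1.00000000e+00]])}
0.1 [0.21080355 0.45270505 0.20091504] [ 2.16164879e-01  9.76356420e-01 -9.19450596e-04 -2.01212491e-04]
```

View pics/top0.png

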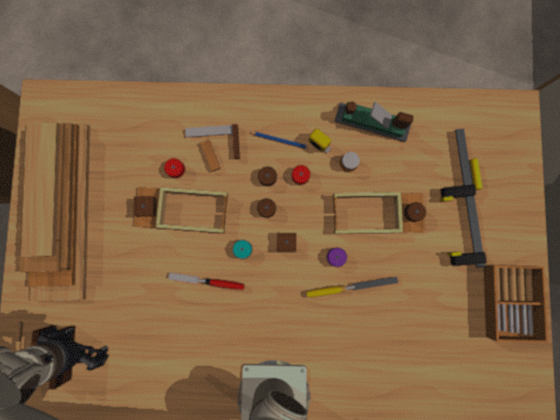

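View pics/scene0.png

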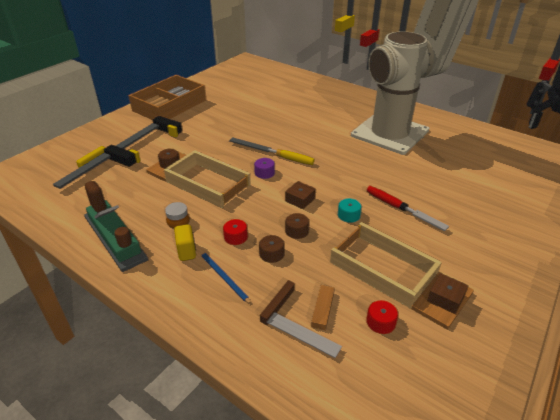

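The top view shows the following, as column,row:
- **Feet to sort:** dark round feet at (267,176) and (266,208), and a dark square at (287,242).
- **Samples:** round sample at (416,212) behind box_b, so rounds go right. Square sample at (145,206) behind box_a, so the square goes left.
- **Look-alikes, rejected by colour:** red at (174,168) and (301,175), turquoise at (242,249), purple at (337,257). The wax jar at (350,161) could also be taken for one.

The scene view agrees.

```bash
cat > h.py <<'E'
from workcell import bot
import cv2, numpy as np
def px2w(c,col,row,z):
    m=bot.camera_model(c);T=m["world_from_camera"]
    d=T[:3,:3]@np.linalg.inv(m["K"])@[col,row,1]
    return T[:3,3]+d*(z-T[2,3])/d[2]
def w2px(c,p):
    m=bot.camera_model(c);T=np.linalg.inv(m["world_from_camera"])
    q=m["K"]@(T@[*p,1])[:3]; return q[:2]/q[2]
def feet(names=("round_1","square_1"),z=.02):
    im=bot.camera("top"); out=[]
    for n in names:
        for d in bot.cut_out("top",n):
            r,c=np.nonzero(d["mask"]); col=im[d["mask"]].mean(0)
            rect=cv2.minAreaRect(np.c_[c,r].astype(np.float32))
            w=px2w("top",c.mean(),r.mean(),z)
            print(n,round(d["score"],2),"px",c.mean().round(1),r.mean().round(1),"xy",w[:2].round(4),"n",len(c),"bgr",col.round(),"ang",round(rect[2],1),np.round(rect[1],1))
    return im
def tool():
    o=bot.get_obs(); from scipy.spatial.transform import Rotation as R
    M=R.from_quat(o["tool_rot"]).as_matrix()
    print("t",o["clock"],"tcp",np.round(o["eef_pos"],4),"x",M[:2,0].round(3),"y",M[:2,1].round(3),"F",np.round(o["ft_force"],1),"w",round(float(o["grip_width"]),3),"j6",round(float(o["joint_pos"][5]),2)); return o,M
E
python3 - <<'E'
from h import *
im=feet(("round_1","square_1","box_a","tape","pencil","wax","trysquare","chisel","rasp","wedge"))
cr=im[120:300,125:435]; cv2.imwrite("pics/crop1.png",cv2.resize(cr,(775,450),interpolation=cv2.INTER_CUBIC))
tool()
E
```

```text
round_1 0.89 px 336.7 257.2 xy [ 0.4197 -0.1865] n 296 bgr [107.  47.  94.] ang 90.0 [18. 19.]
round_1 0.86 px 267.3 176.5 xy [0.6671 0.0331] n 299 bgr [30. 46. 74.] ang 90.0 [19. 18.]
round_1 0.85 px 266.1 207.9 xy [0.5677 0.0346] n 309 bgr [31. 48. 76.] ang 90.0 [18. 20.]
round_1 0.81 px 300.4 174.6 xy [ 0.6755 -0.0709] n 305 bgr [ 24.  30. 139.] ang 90.0 [19. 19.]
round_1 0.67 px 174.3 168.4 xy [0.6867 0.3266] n 306 bgr [ 21.  26. 137.] ang 45.0 [19.1 18.4]
round_1 0.66 px 242.1 248.9 xy [0.4391 0.1052] n 292 bgr [109. 116.  25.] ang 90.0 [18. 18.]
round_1 0.58 px 174.0 208.1 xy [0.5609 0.3211] n 1438 bgr [ 64. 100. 125.] ang 3.6 [92.5 41.7]
square_1 0.6 px 286.6 242.4 xy [ 0.4618 -0.0314] n 395 bgr [34. 53. 83.] ang 90.0 [19. 19.]
square_1 0.46 px 320.2 140.9 xy [ 0.7858 -0.132 ] n 335 bgr [ 21. 106. 122.] ang 45.0 [24.  15.6]
box_a 0.98 px 172.4 208.3 xy [0.5603 0.326 ] n 1364 bgr [ 65. 102. 126.] ang 4.8 [91.6 42.3]
box_a 0.9 px 386.2 212.4 xy [ 0.5619 -0.3402] n 1495 bgr [ 63. 100. 126.] ang 89.0 [41.8 91.5]
box_a 0.25 px 219.9 135.3 xy [0.7969 0.1869] n 520 bgr [ 86.  93. 109
[... 261 characters left out ...]
bgr [87. 67. 60.] ang 15.6 [54.5  6. ]
wax 0.62 px 349.4 161.9 xy [ 0.7198 -0.225 ] n 297 bgr [102. 108. 120.] ang 45.0 [17.7 19.8]
trysquare 0.81 px 219.9 135.3 xy [0.7967 0.187 ] n 655 bgr [ 85.  94. 111.] ang 83.5 [37.2 51.8]
chisel 0.9 px 208.8 281.6 xy [0.3375 0.2038] n 547 bgr [ 65.  72. 127.] ang 10.0 [75.9  9.3]
chisel 0.63 px 144.9 206.4 xy [0.5642 0.4119] n 468 bgr [29. 45. 74.] ang 90.0 [20. 23.]
rasp 0.62 px 349.7 287.4 xy [ 0.329  -0.2268] n 606 bgr [ 47.  96. 110.] ang 80.5 [ 8.2 91.6]
wedge 0.75 px 210.2 155.1 xy [0.7319 0.2152] n 314 bgr [ 48.  85. 130.] ang 66.4 [31.4 10.2]
t 0.65 tcp [0.2111 0.4533 0.2017] x [-0.907  0.422] y [0.422 0.907] F [-0.2  0.1  0.4] w 0.085 j6 1.57
```

View pics/crop1.png

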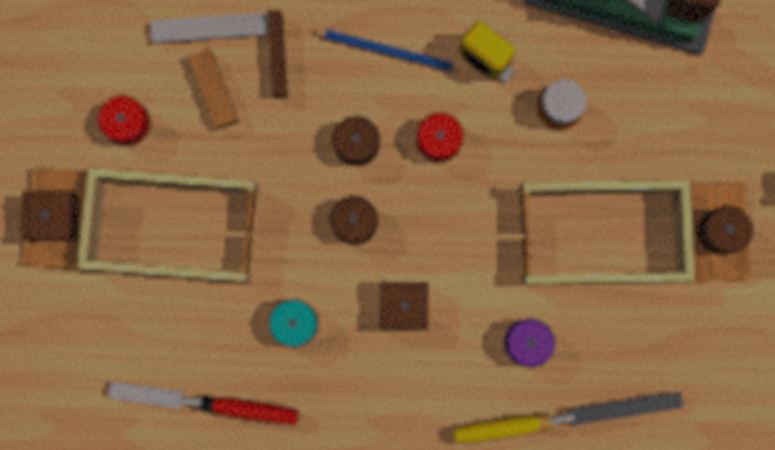

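The crop confirms the choice: dark round feet at crop (356,140) and (354,219), and the dark square at (404,305). Box_b's mouth is at crop x≈525, y 187–281. Box_a's mouth runs (254,184)–(247,279).

Run:
```python
from h import *
for n,q in dict(a=[(254,184),(247,279),(84,172),(80,270)],b=[(525,187),(526,281),(690,183),(692,280)]).items():
    P=[px2w("top",125+c/2.5,120+r/2.5,.042)[:2] for c,r in q]
    mo=(P[0]+P[1])/2; ba=(P[2]+P[3])/2; d=ba-mo
    print(n,"mouth",mo.round(4),"back",ba.round(4),"len",np.linalg.norm(d).round(3),"ang",np.degrees(np.arctan2(d[1],d[0])).round(1),"width",np.linalg.norm(P[0]-P[1]).round(3))
for n in "wedge",: pass
o,M=tool(); print("start j",np.round(o["joint_pos"],3))
```

```text
a mouth [0.5484 0.1582] back [0.5569 0.3646] len 0.206 ang 87.7 width 0.117
b mouth [ 0.5526 -0.1779] back [ 0.5601 -0.3804] len 0.203 ang -87.9 width 0.116
t 0.65 tcp [0.2111 0.4533 0.2017] x [-0.907  0.422] y [0.422 0.907] F [-0.2  0.1  0.4] w 0.085 j6 1.57
start j [1.135 0.241 0.005 1.335 0.    1.571]
```

>>> move_arm:
  motion:
    - {"x":-5,"y":-2,"yaw":10}
    - {"x":-10,"y":-4,"yaw":20}
    - {"x":-16,"y":-6,"yaw":30}
    - {"x":-21,"y":-8,"yaw":40}
    - {"x":-27,"y":-10,"yaw":50}
    - {"x":-32,"y":-12,"yaw":60}
    - {"x":-38,"y":-14,"yaw":63}
    - {"x":-43,"y":-16,"z":5,"yaw":63}
    - {"x":-47.6,"y":-17.7,"z":10,"yaw":63}
    - {"x":-47.6,"y":-17.7,"z":10,"yaw":63}
    - {"x":-47.6,"y":-17.7,"z":10,"yaw":63}
    - {"x":-47.6,"y":-17.7,"z":10,"yaw":63}
  gripper: -0.25

```text
invalid input at $.motion[0]: expected keys x, y, z, yaw
```

Run:
```python
from h import *
o,M=tool(); print(np.round(o["joint_pos"],3))
im=bot.camera("wrist"); cv2.imwrite("pics/w1.png",im)
for d in bot.cut_out("wrist","round_1"):
    r,c=np.nonzero(d["mask"]); w=px2w("wrist",c.mean(),r.mean(),.02); print(round(d["score"],2),c.mean().round(),r.mean().round(),w.round(4),im[d["mask"]].mean(0).round(),len(c))
```

```text
t 0.65 tcp [0.2111 0.4533 0.2017] x [-0.907  0.422] y [0.422 0.907] F [-0.2  0.1  0.4] w 0.085 j6 1.57
[1.135 0.241 0.005 1.335 0.    1.571]
```

>>> move_arm:
  motion:
    - {"x":-5,"y":-2,"z":0,"yaw":10}
    - {"x":-10,"y":-4,"z":0,"yaw":20}
    - {"x":-16,"y":-6,"z":0,"yaw":30}
    - {"x":-21,"y":-8,"z":0,"yaw":40}
    - {"x":-27,"y":-10,"z":0,"yaw":50}
    - {"x":-32,"y":-12,"z":0,"yaw":60}
    - {"x":-38,"y":-14,"z":0,"yaw":63}
    - {"x":-43,"y":-16,"z":5,"yaw":63}
    - {"x":-47.6,"y":-17.7,"z":10,"yaw":63}
    - {"x":-47.6,"y":-17.7,"z":10,"yaw":63}
    - {"x":-47.6,"y":-17.7,"z":10,"yaw":63}
    - {"x":-47.6,"y":-17.7,"z":10,"yaw":63}
  gripper: -0.25

```text
clock: 2.25
eef_pos: [0.5682, 0.0931, 0.1034]
tool_rot: [0.694, 0.72, 0.001, 0.0]
ft_force: [0.9, 0.8, -0.5]
grip_width: 0.0318
grasp_force: 0.0
```

Run:
```python
from h import *
o,M=tool(); print(np.round(o["joint_pos"],3))
im=bot.camera("wrist"); cv2.imwrite("pics/w1.png",im)
for d in bot.cut_out("wrist","round_1"):
    r,c=np.nonzero(d["mask"]); w=px2w("wrist",c.mean(),r.mean(),.02); print(round(d["score"],2),c.mean().round(),r.mean().round(),w.round(4),im[d["mask"]].mean(0).round(),len(c))
```

```text
t 2.25 tcp [0.5682 0.0931 0.1034] x [-0.037  0.999] y [0.999 0.037] F [ 0.9  0.8 -0.5] w 0.032 j6 1.7
[1.620e-01 4.450e-01 3.700e-02 1.160e+00 1.000e-03 1.696e+00]
0.93 399.0 274.0 [0.6715 0.0387 0.02  ] [31. 53. 91.] 5108
0.85 389.0 404.0 [ 0.683  -0.0971  0.02  ] [ 31.  39. 220.] 342
0.78 276.0 270.0 [0.5711 0.0387 0.02  ] [ 34.  58. 100.] 4774
0.7 108.0 180.0 [0.4423 0.1094 0.02  ] [133. 149.  22.] 6373
0.33 294.0 109.0 [0.5786 0.1657 0.02  ] [ 56. 110. 174.] 596
```

View pics/w1.png

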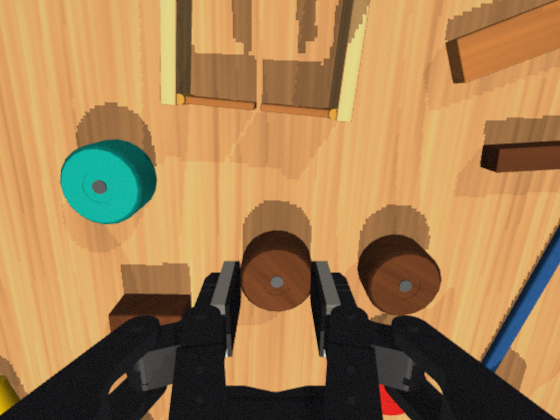

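The wrist view shows the round foot at (276,270) between the fingers, with the other round at (399,274) and box_a's gate at (257,103) behind. I'm lowering behind it and pushing it right.

>>> move_arm:
  motion:
    - {"x":0,"y":0,"z":4,"yaw":0}
    - {"x":0,"y":0,"z":7.5,"yaw":0}
    - {"x":0,"y":0,"z":9.2,"yaw":0}
    - {"x":0,"y":0,"z":9.2,"yaw":0}
    - {"x":-1.5,"y":0,"z":9.2,"yaw":0}
    - {"x":-3,"y":0,"z":9.2,"yaw":0}
    - {"x":-4.5,"y":-0.2,"z":9.2,"yaw":0}
    - {"x":-6,"y":-0.5,"z":9.2,"yaw":0}
    - {"x":-7.5,"y":-0.8,"z":9.2,"yaw":0}
    - {"x":-9,"y":-1.1,"z":9.2,"yaw":0}
    - {"x":-10.5,"y":-1.4,"z":9.2,"yaw":0}
    - {"x":-12,"y":-1.7,"z":9.2,"yaw":0}
    - {"x":-13.5,"y":-2.0,"z":9.2,"yaw":0}
    - {"x":-15,"y":-2.3,"z":9.2,"yaw":0}
    - {"x":-16.5,"y":-2.5,"z":9.2,"yaw":0}
    - {"x":-18,"y":-2.6,"z":9.2,"yaw":0}
    - {"x":-18,"y":-2.6,"z":9.2,"yaw":0}

```text
clock: 4.47
eef_pos: [0.5483, -0.0901, 0.0097]
tool_rot: [0.695, 0.719, 0.0, 0.0]
ft_force: [-0.2, 0.4, -0.3]
grip_width: 0.032
grasp_force: 0.0
```

Run:
```python
from h import *
tool(); im=feet(("round_1",))
cr=im[140:300,200:440]; cv2.imwrite("pics/c2.png",cv2.resize(cr,(720,480),interpolation=cv2.INTER_CUBIC))
```

```text
t 4.475 tcp [ 0.5483 -0.0901  0.0097] x [-0.034  0.999] y [0.999 0.034] F [-0.2  0.4 -0.3] w 0.032 j6 1.37
round_1 0.88 px 174.1 168.4 xy [0.6866 0.3272] n 314 bgr [ 22.  27. 140.] ang 45.0 [20.5 17.7]
round_1 0.84 px 267.0 176.7 xy [0.6666 0.0342] n 269 bgr [31. 46. 74.] ang 90.0 [18. 17.]
round_1 0.77 px 242.7 248.8 xy [0.4394 0.1034] n 319 bgr [109. 118.  35.] ang 90.0 [19. 19.]
round_1 0.62 px 266.5 208.1 xy [0.5673 0.0331] n 309 bgr [26. 39. 60.] ang 90.0 [18. 19.]
round_1 0.48 px 298.8 173.7 xy [ 0.6783 -0.0658] n 176 bgr [ 25.  28. 143.] ang 26.6 [11.2 18.8]
```

View pics/c2.png

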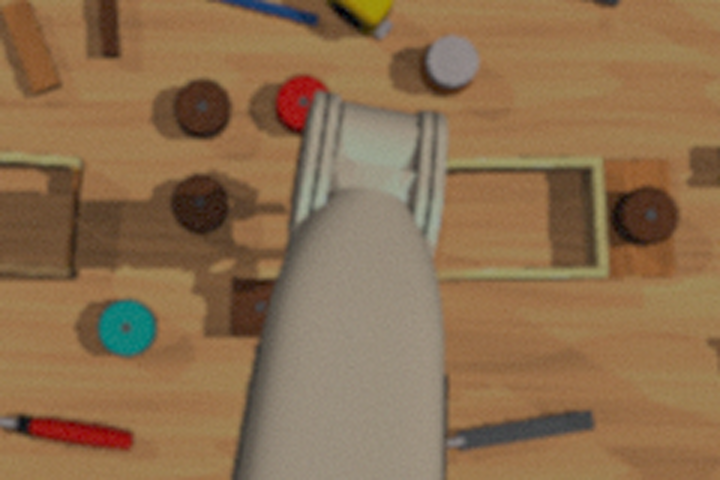

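The push missed. The round foot is still at (266,208) and the arm passed by without contact, so I'm looking from the wrist to find out why.

Run:
```python
from h import *
tool()
im=bot.camera("wrist"); cv2.imwrite("pics/w2.png",im)
for d in bot.cut_out("wrist","round_1"):
    r,c=np.nonzero(d["mask"]); w=px2w("wrist",c.mean(),r.mean(),.02); print(round(d["score"],2),c.mean().round(),r.mean().round(),w.round(4),im[d["mask"]].mean(0).round(),len(c))
```

```text
t 4.575 tcp [ 0.5483 -0.089   0.0097] x [-0.035  0.999] y [0.999 0.035] F [0.7 0.5 0.2] w 0.032 j6 1.37
0.8 341.0 26.0 [0.5713 0.0204 0.02  ] [20. 36. 64.] 7171
0.77 516.0 229.0 [ 0.6664 -0.0663  0.02  ] [ 15.  19. 158.] 10422
0.69 527.0 33.0 [0.6489 0.0206 0.02  ] [17. 31. 55.] 4678
0.61 45.0 367.0 [ 0.4188 -0.1597  0.02  ] [90. 33. 80.] 2949
```

View pics/w2.png

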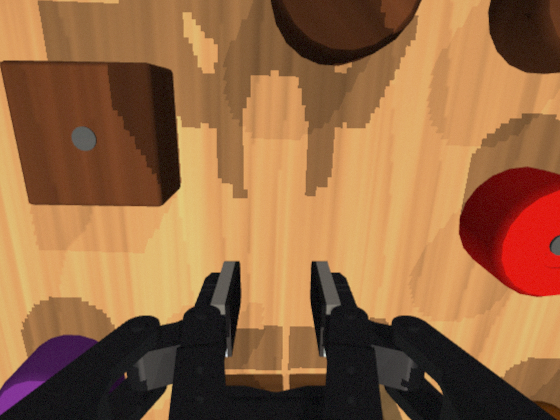

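The wrist view shows the disc beyond the tips at (341,26), unmoved, and bare bench under the fingers. I'll check how high the tips at (240,262) and (312,262) really are.

Run:
```python
from h import *
o,M=tool(); m=bot.camera_model("wrist"); print(m["K"].round(1)); T=m["world_from_camera"]; print(T.round(3))
p=o["eef_pos"]
for z in (-.01,0,.01,.02,.03,.05): # tool z offset up from TCP
    print(z,[w2px("wrist",p+M[:,1]*s*.016+np.array([0,0,z])).round(0) for s in(-1,1)])
print(px2w("wrist",239,193,0), px2w("wrist",307,193,0))
```

```text
t 4.675 tcp [ 0.5483 -0.0885  0.0097] x [-0.036  0.999] y [0.999 0.036] F [-0.4  0.1  0.4] w 0.032 j6 1.37
[[348.4   0.  275.2]
 [  0.  348.4 209.9]
 [  0.    0.    1. ]]
[[ 0.999  0.035  0.01   0.545]
 [ 0.037 -0.95  -0.309 -0.008]
 [-0.001  0.309 -0.951  0.181]
 [ 0.     0.     0.     1.   ]]
-0.01 [array([248., 245.]), array([304., 245.])]
0 [array([246., 253.]), array([306., 253.])]
0.01 [array([245., 261.]), array([307., 261.])]
0.02 [array([243., 270.]), array([309., 271.])]
0.03 [array([241., 281.]), array([311., 281.])]
0.05 [array([237., 306.]), array([316., 306.])]
[ 0.52719235 -0.05841863  0.        ] [ 0.56378996 -0.0570585   0.        ]
```

>>> move_arm:
  motion:
    - {"x":0,"y":0,"z":-5,"yaw":0}
    - {"x":0,"y":0.5,"z":-8,"yaw":0}
    - {"x":6,"y":1.5,"z":-8,"yaw":0}
    - {"x":12,"y":2.6,"z":-8,"yaw":0}
    - {"x":18,"y":2.6,"z":-8,"yaw":0}
    - {"x":18,"y":2.6,"z":-8,"yaw":0}
    - {"x":18,"y":2.6,"z":-6,"yaw":0}
    - {"x":18,"y":2.6,"z":-3,"yaw":0}
    - {"x":18,"y":2.6,"z":0,"yaw":0}
    - {"x":18,"y":2.6,"z":0.1,"yaw":0}
    - {"x":18,"y":2.6,"z":0.1,"yaw":0}

```text
clock: 6.05
eef_pos: [0.5684, 0.0916, 0.0095]
tool_rot: [0.695, 0.719, 0.0, 0.0]
ft_force: [0.5, 0.2, -0.3]
grip_width: 0.0322
grasp_force: 0.0
```

>>> move_arm:
  motion:
    - {"x":-1,"y":0,"z":0,"yaw":0}
    - {"x":-2,"y":0,"z":0,"yaw":0}
    - {"x":-3,"y":0,"z":0,"yaw":0}
    - {"x":-4,"y":0,"z":0,"yaw":0}

```text
clock: 6.55
eef_pos: [0.5694, 0.0509, 0.009]
tool_rot: [0.695, 0.719, 0.0, 0.0]
ft_force: [-0.0, 0.2, 0.4]
grip_width: 0.0319
grasp_force: 0.0
```

Run:
```python
from h import *
tool()
im=bot.camera("wrist"); cv2.imwrite("pics/w3.png",im)
for d in bot.cut_out("wrist","round_1"):
    r,c=np.nonzero(d["mask"]); w=px2w("wrist",c.mean(),r.mean(),.02); print(round(d["score"],2),c.mean().round(),r.mean().round(),w.round(4),im[d["mask"]].mean(0).round(),len(c))
```

```text
t 6.55 tcp [0.5694 0.0509 0.009 ] x [-0.035  0.999] y [0.999 0.035] F [-0.   0.2  0.4] w 0.032 j6 1.63
0.84 403.0 408.0 [ 0.6481 -0.0427  0.02  ] [11. 13. 94.] 284
0.78 277.0 282.0 [0.5702 0.039  0.02  ] [ 35.  60. 102.] 9067
0.69 471.0 288.0 [0.6715 0.0392 0.02  ] [31. 54. 93.] 13069
0.61 38.0 139.0 [0.4589 0.1087 0.02  ] [113. 126.  17.] 9643
0.41 62.0 346.0 [ 0.4525 -0.0052  0.02  ] [25. 43. 76.] 4274
```

View pics/w3.png

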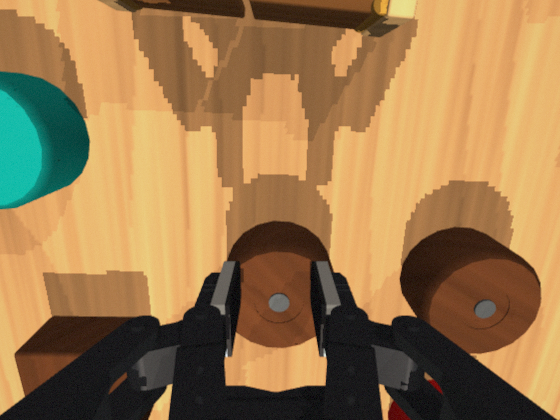

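The wrist view shows the finger tips at (232,262) and (320,262) lying over the disc at (277,282). At this opening the tips sit about 30 mm behind the nominal TCP. I'll back off and lower by small, force-checked steps.

>>> move_arm:
  motion:
    - {"x":2.5,"y":0,"z":0,"yaw":0}
    - {"x":4.5,"y":0,"z":0,"yaw":0}
    - {"x":4.5,"y":0,"z":0.5,"yaw":0}
    - {"x":4.5,"y":0,"z":1,"yaw":0}
    - {"x":4.5,"y":0,"z":1,"yaw":0}

```text
clock: 7.28
eef_pos: [0.5669, 0.0963, -0.0021]
tool_rot: [0.695, 0.719, -0.001, -0.0]
ft_force: [0.3, -0.4, -0.4]
grip_width: 0.0318
grasp_force: 0.0
```

Run:
```python
from h import *
o,M=tool()
im=bot.camera("wrist"); cv2.imwrite("pics/w4.png",im[200:420,120:440])
```

```text
t 7.275 tcp [ 0.5669  0.0963 -0.0021] x [-0.035  0.999] y [0.999 0.035] F [ 0.3 -0.4 -0.4] w 0.032 j6 1.7
```

View pics/w4.png

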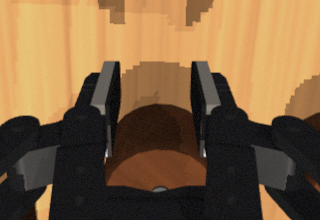

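No contact force at TCP z −0.002. The view shows the tips at (105,65) and (210,65), still above the bench with the disc between them and the camera. I'll go lower.

>>> move_arm:
  motion:
    - {"x":0,"y":0,"z":0.3,"yaw":0}
    - {"x":0,"y":0,"z":0.6,"yaw":0}
    - {"x":0,"y":0,"z":0.9,"yaw":0}
    - {"x":0,"y":0,"z":1.2,"yaw":0}
    - {"x":0,"y":0,"z":1.2,"yaw":0}

```text
clock: 7.95
eef_pos: [0.5674, 0.0968, -0.0137]
tool_rot: [0.694, 0.72, -0.0, -0.0]
ft_force: [-0.0, -0.4, -0.9]
grip_width: 0.0318
grasp_force: 0.0
```

>>> move_arm:
  motion:
    - {"x":-1,"y":0,"z":0,"yaw":0}
    - {"x":-2,"y":0,"z":0,"yaw":0}
    - {"x":-3,"y":0,"z":0,"yaw":0}
    - {"x":-4,"y":0,"z":0,"yaw":0}
    - {"x":-4,"y":0,"z":0,"yaw":0}

```text
clock: 8.57
eef_pos: [0.5691, 0.0558, -0.0132]
tool_rot: [0.695, 0.719, -0.0, 0.0]
ft_force: [-0.0, 0.4, -0.2]
grip_width: 0.0316
grasp_force: 0.0
```

Run:
```python
from h import *
tool()
im=bot.camera("wrist"); cv2.imwrite("pics/w5.png",im[100:420,60:560])
for d in bot.cut_out("wrist","round_1"):
    r,c=np.nonzero(d["mask"]); w=px2w("wrist",c.mean(),r.mean(),.02); print(round(d["score"],2),c.mean().round(),r.mean().round(),w.round(4),im[d["mask"]].mean(0).round(),len(c))
```

```text
t 8.575 tcp [ 0.5691  0.0558 -0.0132] x [-0.034  0.999] y [0.999 0.034] F [-0.   0.4 -0.2] w 0.032 j6 1.63
0.98 495.0 315.0 [0.671  0.0443 0.02  ] [29. 50. 86.] 13844
0.72 27.0 156.0 [0.4681 0.1106 0.02  ] [79. 88. 13.] 6965
0.66 276.0 337.0 [0.5698 0.0286 0.02  ] [33. 55. 94.] 8904
```

Contact is made and the disc is moving. I'll carry on to just before the gate.

>>> move_arm:
  motion:
    - {"x":-1,"y":-0.2,"z":0,"yaw":0}
    - {"x":-2,"y":-0.4,"z":0,"yaw":0}
    - {"x":-3,"y":-0.6,"z":0,"yaw":0}
    - {"x":-4,"y":-0.8,"z":0,"yaw":0}
    - {"x":-5,"y":-1.0,"z":0,"yaw":0}
    - {"x":-6,"y":-1.2,"z":0,"yaw":0}
    - {"x":-7,"y":-1.4,"z":0,"yaw":0}
    - {"x":-8,"y":-1.6,"z":0,"yaw":0}
    - {"x":-9,"y":-1.8,"z":0,"yaw":0}
    - {"x":-10,"y":-2.0,"z":0,"yaw":0}
    - {"x":-11,"y":-2.2,"z":0,"yaw":0}
    - {"x":-12,"y":-2.4,"z":0,"yaw":0}
    - {"x":-13,"y":-2.5,"z":0,"yaw":0}
    - {"x":-14,"y":-2.5,"z":0,"yaw":0}
    - {"x":-14,"y":-2.5,"z":0,"yaw":0}

```text
clock: 10.55
eef_pos: [0.5492, -0.0849, -0.0133]
tool_rot: [0.695, 0.719, -0.0, 0.0]
ft_force: [0.5, -0.9, 0.5]
grip_width: 0.0325
grasp_force: 0.0
```

Run:
```python
from h import *
tool()
im=bot.camera("wrist"); cv2.imwrite("pics/w6.png",im)
for d in bot.cut_out("wrist","round_1"):
    r,c=np.nonzero(d["mask"]); w=px2w("wrist",c.mean(),r.mean(),.02); print(round(d["score"],2),c.mean().round(),r.mean().round(),w.round(4),im[d["mask"]].mean(0).round(),len(c))
```

```text
t 10.55 tcp [ 0.5492 -0.0849 -0.0133] x [-0.034  0.999] y [0.999 0.034] F [ 0.5 -0.9  0.5] w 0.032 j6 1.38
0.76 540.0 33.0 [0.6398 0.0211 0.02  ] [19. 33. 56.] 2763
0.75 24.0 385.0 [ 0.4254 -0.1455  0.02  ] [81. 33. 75.] 1162
0.7 526.0 253.0 [ 0.6571 -0.0644  0.02  ] [ 14.  18. 143.] 8560
```

View pics/w6.png

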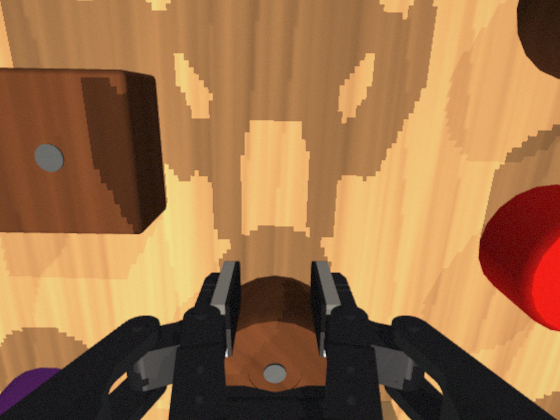

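The disc at (275,340) is centred in the fork. I'll push it straight through the gate.

>>> move_arm:
  motion:
    - {"x":-1,"y":0,"z":0,"yaw":0}
    - {"x":-2,"y":0,"z":0,"yaw":0}
    - {"x":-3,"y":0,"z":0,"yaw":0}
    - {"x":-4,"y":0,"z":0,"yaw":0}
    - {"x":-5,"y":0,"z":0,"yaw":0}
    - {"x":-6,"y":0,"z":0,"yaw":0}
    - {"x":-7,"y":0,"z":0,"yaw":0}
    - {"x":-8,"y":0,"z":0,"yaw":0}
    - {"x":-9,"y":0,"z":0,"yaw":0}
    - {"x":-10,"y":0,"z":0,"yaw":0}
    - {"x":-11,"y":0,"z":0,"yaw":0}
    - {"x":-12,"y":0,"z":0,"yaw":0}
    - {"x":-13,"y":0,"z":0,"yaw":0}
    - {"x":-14,"y":0,"z":0,"yaw":0}
    - {"x":-15,"y":0,"z":0,"yaw":0}
    - {"x":-15.7,"y":0,"z":0,"yaw":0}
    - {"x":-15.7,"y":0,"z":0,"yaw":0}

```text
clock: 12.78
eef_pos: [0.5546, -0.2417, -0.0133]
tool_rot: [0.695, 0.719, -0.0, 0.0]
ft_force: [-0.4, 0.1, -0.4]
grip_width: 0.0319
grasp_force: 0.0
```

Run:
```python
from h import *
tool(); feet(("round_1",))
im=bot.camera("wrist"); cv2.imwrite("pics/w7.png",im)
```

```text
t 12.775 tcp [ 0.5546 -0.2417 -0.0133] x [-0.034  0.999] y [0.999 0.034] F [-0.4  0.1 -0.4] w 0.032 j6 1.13
round_1 0.85 px 174.5 168.1 xy [0.6877 0.3259] n 313 bgr [ 22.  27. 142.] ang 26.6 [19.7 18.8]
round_1 0.8 px 267.5 176.4 xy [0.6675 0.0324] n 295 bgr [32. 48. 77.] ang 90.0 [19. 17.]
round_1 0.8 px 336.4 257.1 xy [ 0.4202 -0.1855] n 305 bgr [109.  48.  95.] ang 90.0 [18. 19.]
round_1 0.7 px 242.6 249.4 xy [0.4374 0.1036] n 322 bgr [101. 110.  35.] ang 90.0 [19. 19.]
round_1 0.62 px 300.5 174.8 xy [ 0.675  -0.0713] n 291 bgr [ 24.  29. 145.] ang 90.0 [18. 18.]
```

>>> move_arm:
  motion:
    - {"x":0.6,"y":0,"z":0,"yaw":0}
    - {"x":0.6,"y":0,"z":-3,"yaw":0}
    - {"x":0.6,"y":0,"z":-7,"yaw":0}
    - {"x":4,"y":2,"z":-10,"yaw":7}
    - {"x":9,"y":4,"z":-10,"yaw":14}
    - {"x":14,"y":7,"z":-10,"yaw":22}
    - {"x":19,"y":10,"z":-10,"yaw":30}
    - {"x":24,"y":13,"z":-10,"yaw":38}
    - {"x":28,"y":15,"z":-10,"yaw":46}
    - {"x":30.6,"y":16,"z":-10,"yaw":47}
    - {"x":30.6,"y":16,"z":-9,"yaw":47}
    - {"x":30.6,"y":16,"z":-9,"yaw":47}

```text
clock: 14.42
eef_pos: [0.702, 0.0705, 0.0749]
tool_rot: [0.924, 0.383, -0.002, -0.0]
ft_force: [-0.4, -0.0, 0.3]
grip_width: 0.0317
grasp_force: 0.0
```

Run:
```python
from h import *
o,M=tool(); feet(("round_1",))
im=bot.camera("wrist"); cv2.imwrite("pics/w8.png",im)
for d in bot.cut_out("wrist","round_1"):
    r,c=np.nonzero(d["mask"]); w=px2w("wrist",c.mean(),r.mean(),.02); print(round(d["score"],2),c.mean().round(),r.mean().round(),w.round(4),im[d["mask"]].mean(0).round(),"tool",(M.T@(w-o["eef_pos"])).round(3))
# leaf check: straightened crop of box_b
top=bot.camera("top"); cv2.imwrite("pics/boxb.png",cv2.resize(top[180:245,315:440],(750,390),interpolation=cv2.INTER_CUBIC))
```

```text
t 14.425 tcp [0.702  0.0705 0.0749] x [0.706 0.708] y [ 0.708 -0.706] F [-0.4 -0.   0.3] w 0.032 j6 2.46
round_1 0.83 px 300.9 175.1 xy [ 0.674  -0.0723] n 335 bgr [ 27.  35. 137.] ang 90.0 [20. 18.]
round_1 0.8 px 336.6 257.2 xy [ 0.42   -0.1862] n 321 bgr [104.  48.  93.] ang 90.0 [18. 19.]
round_1 0.71 px 174.5 168.1 xy [0.6875 0.3259] n 345 bgr [19. 23. 93.] ang 45.0 [21.9 18.4]
round_1 0.7 px 367.2 215.5 xy [ 0.5507 -0.2808] n 323 bgr [30. 46. 73.] ang 45.0 [19.1 19.8]
0.98 25.0 375.0 [0.4619 0.118  0.02  ] [88. 98. 13.] tool [-0.136 -0.203  0.056]
0.85 381.0 322.0 [ 0.7001 -0.0481  0.02  ] [ 15.  19. 116.] tool [-0.085  0.083  0.055]
0.82 277.0 273.0 [0.673  0.0384 0.02  ] [29. 51. 89.] tool [-0.043  0.002  0.055]
```

View pics/boxb.png

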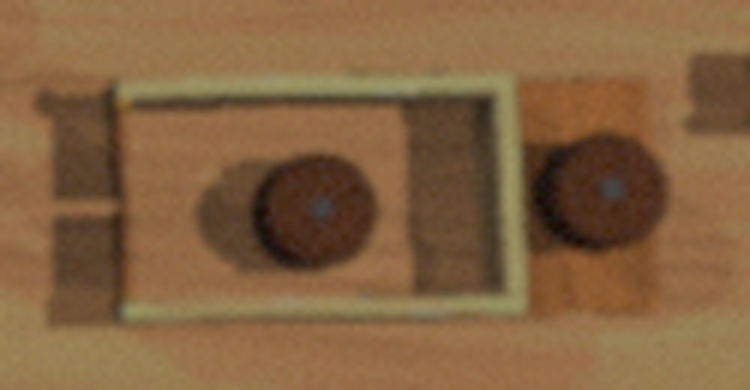

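The crop shows round foot 1 at (318,210) well inside box_b, with both leaves at x≈120 shut. That was my tenth picture, so I'll go on by numbers only. Next is the second round foot, pushed at 45° onto box_b's line.

>>> move_arm:
  motion:
    - {"x":0,"y":0,"z":3,"yaw":0}
    - {"x":0,"y":0,"z":6,"yaw":0}
    - {"x":0,"y":0,"z":8,"yaw":0}
    - {"x":0,"y":0,"z":8.8,"yaw":0}
    - {"x":0,"y":0,"z":8.8,"yaw":0}

```text
clock: 15.3
eef_pos: [0.7036, 0.0702, -0.0113]
tool_rot: [0.924, 0.383, -0.0, -0.0]
ft_force: [0.0, 0.2, -0.4]
grip_width: 0.0318
grasp_force: 0.0
```

>>> move_arm:
  motion:
    - {"x":-1,"y":0.1,"z":0,"yaw":0}
    - {"x":-2,"y":0.1,"z":0,"yaw":0}
    - {"x":-3,"y":0.1,"z":0,"yaw":0}
    - {"x":-4,"y":0.1,"z":0,"yaw":0}
    - {"x":-5,"y":0.1,"z":0,"yaw":0}
    - {"x":-6,"y":0.1,"z":0,"yaw":0}
    - {"x":-7,"y":0.1,"z":0,"yaw":0}
    - {"x":-8,"y":0.1,"z":0,"yaw":0}
    - {"x":-9,"y":0.1,"z":0,"yaw":0}
    - {"x":-10,"y":0.1,"z":0,"yaw":0}
    - {"x":-11,"y":0.1,"z":0,"yaw":0}
    - {"x":-12,"y":0.1,"z":0,"yaw":0}
    - {"x":-13,"y":0.1,"z":0,"yaw":0}
    - {"x":-14,"y":0.1,"z":0,"yaw":0}
    - {"x":-15,"y":0.1,"z":0,"yaw":0}
    - {"x":-16,"y":0.1,"z":0,"yaw":0}
    - {"x":-17,"y":0.1,"z":0,"yaw":0}
    - {"x":-17.8,"y":0.1,"z":0,"yaw":0}
    - {"x":-17.8,"y":0.1,"z":0,"yaw":0}

```text
clock: 17.68
eef_pos: [0.5778, -0.0566, -0.0114]
tool_rot: [0.924, 0.383, -0.001, -0.0]
ft_force: [0.3, -1.2, -0.4]
grip_width: 0.0321
grasp_force: 0.0
```

Run:
```python
from h import *
o,M=tool(); feet(("round_1",))
im=bot.camera("wrist")
for d in bot.cut_out("wrist","round_1"):
    r,c=np.nonzero(d["mask"]); w=px2w("wrist",c.mean(),r.mean(),.02); print(round(d["score"],2),c.mean().round(),r.mean().round(),w.round(4),im[d["mask"]].mean(0).round(),"tool",(M.T@(w-o["eef_pos"])).round(3))
```

```text
t 17.675 tcp [ 0.5778 -0.0566 -0.0114] x [0.707 0.707] y [ 0.707 -0.707] F [ 0.3 -1.2 -0.4] w 0.032 j6 2.26
round_1 0.86 px 242.5 249.0 xy [0.4386 0.1041] n 308 bgr [110. 118.  31.] ang 90.0 [18. 19.]
round_1 0.82 px 367.2 215.3 xy [ 0.5515 -0.2807] n 314 bgr [31. 48. 75.] ang 45.0 [17.7 19.8]
round_1 0.71 px 174.6 168.4 xy [0.6868 0.3257] n 341 bgr [ 24.  31. 139.] ang 45.0 [21.2 18.4]
0.9 275.0 337.0 [ 0.5569 -0.0765  0.02  ] [33. 56. 95.] tool [-0.029 -0.001 -0.031]
0.87 480.0 139.0 [ 0.6804 -0.0673  0.02  ] [ 31.  38. 204.] tool [ 0.065  0.08  -0.032]
```

>>> move_arm:
  motion:
    - {"x":1.2,"y":0,"z":0,"yaw":0}
    - {"x":1.2,"y":0,"z":-3,"yaw":0}
    - {"x":1.2,"y":0,"z":-7,"yaw":0}
    - {"x":1,"y":-1,"z":-7,"yaw":-10}
    - {"x":0.5,"y":-2,"z":-7,"yaw":-20}
    - {"x":0,"y":-3,"z":-7,"yaw":-30}
    - {"x":-0.1,"y":-3.8,"z":-7,"yaw":-40}
    - {"x":-0.1,"y":-3.8,"z":-7,"yaw":-47}
    - {"x":-0.1,"y":-3.8,"z":-7,"yaw":-47}

```text
clock: 19.0
eef_pos: [0.5516, -0.0291, 0.0588]
tool_rot: [0.695, 0.719, 0.0, 0.0]
ft_force: [-0.3, 0.5, -0.2]
grip_width: 0.0321
grasp_force: 0.0
```

Run:
```python
from h import *
o,M=tool()
im=bot.camera("wrist")
for d in bot.cut_out("wrist","round_1"):
    r,c=np.nonzero(d["mask"]); w=px2w("wrist",c.mean(),r.mean(),.02); print(round(d["score"],2),c.mean().round(),r.mean().round(),w.round(4),im[d["mask"]].mean(0).round(),"tool",(M.T@(w-o["eef_pos"])).round(3))
```

```text
t 19.0 tcp [ 0.5516 -0.0291  0.0588] x [-0.035  0.999] y [0.999 0.035] F [-0.3  0.5 -0.2] w 0.032 j6 1.48
0.91 275.0 296.0 [ 0.5524 -0.0798  0.02  ] [ 35.  60. 103.] tool [-0.051 -0.001  0.039]
0.75 459.0 285.0 [ 0.6776 -0.0668  0.02  ] [ 19.  25. 181.] tool [-0.042  0.125  0.039]
0.63 118.0 381.0 [ 0.4368 -0.158   0.02  ] [53. 20. 46.] tool [-0.125 -0.119  0.039]
0.62 88.0 17.0 [0.4459 0.088  0.02  ] [125. 139.  18.] tool [ 0.121 -0.102  0.039]
0.39 270.0 388.0 [ 0.5518 -0.1606  0.02  ] [32. 61. 98.] tool [-0.131 -0.004  0.039]
```

>>> move_arm:
  motion:
    - {"x":0,"y":0,"z":3,"yaw":0}
    - {"x":0,"y":0,"z":6,"yaw":0}
    - {"x":0,"y":-0.2,"z":7.2,"yaw":0}
    - {"x":0,"y":-0.2,"z":7.2,"yaw":0}
    - {"x":-1,"y":-0.2,"z":7.2,"yaw":0}
    - {"x":-2,"y":-0.2,"z":7.2,"yaw":0}
    - {"x":-3,"y":-0.2,"z":7.2,"yaw":0}
    - {"x":-4,"y":-0.2,"z":7.2,"yaw":0}
    - {"x":-5,"y":-0.2,"z":7.2,"yaw":0}
    - {"x":-6,"y":-0.2,"z":7.2,"yaw":0}

```text
clock: 20.35
eef_pos: [0.5512, -0.0906, -0.0133]
tool_rot: [0.695, 0.719, 0.0, -0.0]
ft_force: [-0.1, 0.8, 0.7]
grip_width: 0.0316
grasp_force: 0.6
```

>>> move_arm:
  motion:
    - {"x":-1,"y":0,"z":0,"yaw":0}
    - {"x":-2,"y":0,"z":0,"yaw":0}
    - {"x":-3,"y":0,"z":0,"yaw":0}
    - {"x":-4,"y":0,"z":0,"yaw":0}
    - {"x":-5,"y":0,"z":0,"yaw":0}
    - {"x":-6,"y":0,"z":0,"yaw":0}
    - {"x":-7,"y":0,"z":0,"yaw":0}
    - {"x":-8,"y":0,"z":0,"yaw":0}
    - {"x":-9,"y":0,"z":0,"yaw":0}
    - {"x":-10,"y":0,"z":0,"yaw":0}
    - {"x":-11,"y":0,"z":0,"yaw":0}
    - {"x":-12,"y":0,"z":0,"yaw":0}
    - {"x":-13,"y":0,"z":0,"yaw":0}
    - {"x":-14,"y":0,"z":0,"yaw":0}
    - {"x":-14.8,"y":0,"z":0,"yaw":0}
    - {"x":-14.8,"y":0,"z":0,"yaw":0}

```text
clock: 22.35
eef_pos: [0.5563, -0.239, -0.0134]
tool_rot: [0.695, 0.719, -0.0, 0.0]
ft_force: [0.0, -0.7, -0.5]
grip_width: 0.0319
grasp_force: 0.0
```

Run:
```python
from h import *
o,M=tool(); feet()
```

```text
t 22.35 tcp [ 0.5563 -0.239  -0.0134] x [-0.034  0.999] y [0.999 0.034] F [ 0.  -0.7 -0.5] w 0.032 j6 1.13
round_1 0.73 px 174.6 168.5 xy [0.6862 0.3254] n 312 bgr [ 23.  28. 142.] ang 45.0 [20.5 17.7]
round_1 0.68 px 242.6 249.0 xy [0.4387 0.1038] n 311 bgr [104. 112.  32.] ang 90.0 [18. 19.]
round_1 0.62 px 301.0 174.9 xy [ 0.6746 -0.0727] n 315 bgr [ 27.  34. 144.] ang 90.0 [20. 18.]
round_1 0.6 px 335.9 256.9 xy [ 0.4207 -0.1841] n 294 bgr [108.  48.  95.] ang 90.0 [18. 18.]
round_1 0.34 px 175.4 208.1 xy [0.561  0.3168] n 1594 bgr [ 64.  99. 125.] ang 4.5 [91.9 43. ]
round_1 0.29 px 286.6 242.5 xy [ 0.4615 -0.0316] n 390 bgr [35. 54. 86.] ang 90.0 [19. 19.]
square_1 0.72 px 286.6 242.4 xy [ 0.4618 -0.0315] n 373 bgr [34. 53. 85.] ang 90.0 [19. 19.]
```

>>> move_arm:
  motion:
    - {"x":0.6,"y":0,"z":0,"yaw":0}
    - {"x":0.6,"y":0,"z":-3,"yaw":0}
    - {"x":0.6,"y":0,"z":-7,"yaw":0}
    - {"x":4,"y":-2,"z":-10,"yaw":-10}
    - {"x":8,"y":-5,"z":-10,"yaw":-20}
    - {"x":12,"y":-8,"z":-10,"yaw":-30}
    - {"x":16,"y":-11,"z":-10,"yaw":-40}
    - {"x":20,"y":-13,"z":-10,"yaw":-50}
    - {"x":21.2,"y":-14.7,"z":-9,"yaw":-60}
    - {"x":21.2,"y":-14.7,"z":-9,"yaw":-70}
    - {"x":21.2,"y":-14.7,"z":-8,"yaw":-80}
    - {"x":21.2,"y":-14.7,"z":-7,"yaw":-88}
    - {"x":21.2,"y":-14.7,"z":-7,"yaw":-88}
    - {"x":21.2,"y":-14.7,"z":-7,"yaw":-88}

```text
clock: 24.25
eef_pos: [0.402, -0.0309, 0.057]
tool_rot: [0.0, 1.0, -0.0, 0.0]
ft_force: [-0.4, -0.3, 0.5]
grip_width: 0.0318
grasp_force: 0.0
```

Run:
```python
from h import *
o,M=tool(); top=feet(("round_1","sample_round"))
im=bot.camera("wrist")
for d in bot.cut_out("wrist","square_1"):
    r,c=np.nonzero(d["mask"]); w=px2w("wrist",c.mean(),r.mean(),.02); print(round(d["score"],2),c.mean().round(),r.mean().round(),w.round(4),im[d["mask"]].mean(0).round(),"tool",(M.T@(w-o["eef_pos"])).round(3))
# gate b: compare top patch around the mouth with the initial picture
a=cv2.imread("pics/top0.png"); s=np.s_[190:236,322:345]
print("gate_b diff",cv2.absdiff(cv2.GaussianBlur(a,(5,5),0)[s],cv2.GaussianBlur(top,(5,5),0)[s]).max(2).astype(float).mean(1).round(0))
```

```text
t 24.25 tcp [ 0.402  -0.0309  0.057 ] x [-1.     0.001] y [0.001 1.   ] F [-0.4 -0.3  0.5] w 0.032 j6 -0.08
round_1 0.9 px 366.4 214.9 xy [ 0.5526 -0.2785] n 296 bgr [30. 46. 74.] ang 90.0 [18. 19.]
round_1 0.81 px 300.8 174.8 xy [ 0.6749 -0.0721] n 315 bgr [ 26.  32. 142.] ang 90.0 [20. 18.]
round_1 0.67 px 385.5 215.4 xy [ 0.5523 -0.3378] n 262 bgr [30. 46. 74.] ang 45.0 [14.8 20.5]
round_1 0.66 px 144.8 206.2 xy [0.5649 0.4123] n 462 bgr [30. 46. 76.] ang 90.0 [20. 23.]
round_1 0.64 px 242.4 249.2 xy [0.4382 0.1043] n 305 bgr [105. 113.  28.] ang 90.0 [19. 19.]
round_1 0.63 px 336.6 256.7 xy [ 0.4213 -0.1863] n 304 bgr [109.  48.  95.] ang 90.0 [18. 19.]
round_1 0.58 px 174.7 168.4 xy [0.6867 0.3252] n 342 bgr [ 24.  31. 139.] ang 45.0 [21.2 18.4]
round_1 0.35 px 223.8 220.8 xy [0.5248 0.1648] n 40 bgr [ 47.  79. 116.] ang 6.3 [ 3. 13.]
round_1 0.28 px 208.2 281.6 xy [0.3376 0.2057] n 522 bgr [ 56.  62. 118.] ang 9.1 [75.1  8.1]
sample_round 0.7 px 415.3 211.9 xy [ 0.5654 -0.4311] n 370 bgr [31. 48. 76.] ang 90.0 [19. 23.]
0.79 276.0 313.0 [ 0.4652 -0.0297  0.02  ] [29. 51. 90.] tool [-0.063  0.001  0.037]
0.4 542.0 367.0 [0.512  0.1665 0.02  ] [ 41.  76. 114.] tool [-0.11   0.198  0.037]
0.39 84.0 86.0 [ 0.3165 -0.1382  0.02  ] [ 13. 146. 181.] tool [ 0.085 -0.107  0.037]
gate_b diff [4. 4. 4. 4. 3. 3. 3. 2. 3. 3. 3. 3. 3. 3. 3. 3. 2. 3. 2. 3. 3. 3. 2. 3.
 3. 3. 2. 2. 2. 3. 2. 2. 3. 3. 2. 2. 3. 3. 3. 3. 3. 3. 3. 3. 3. 3.]
```

Both rounds are in box_b, at about 100 and 160 mm deep, and its gate looks the same as at the start. Now the square: push it +x onto box_a's line.

>>> move_arm:
  motion:
    - {"x":0,"y":0,"z":3,"yaw":0}
    - {"x":0,"y":0,"z":6,"yaw":0}
    - {"x":0,"y":0,"z":7,"yaw":0}
    - {"x":0,"y":0,"z":7,"yaw":0}
    - {"x":-1,"y":0,"z":7,"yaw":0}
    - {"x":-2,"y":0,"z":7,"yaw":0}
    - {"x":-3,"y":0,"z":7,"yaw":0}
    - {"x":-4,"y":0,"z":7,"yaw":0}
    - {"x":-5,"y":0,"z":7,"yaw":0}
    - {"x":-6,"y":0,"z":7,"yaw":0}
    - {"x":-7,"y":0,"z":7,"yaw":0}
    - {"x":-8,"y":0,"z":7,"yaw":0}
    - {"x":-9,"y":0,"z":7,"yaw":0}
    - {"x":-9.9,"y":0,"z":7,"yaw":0}
    - {"x":-9.9,"y":0,"z":7,"yaw":0}

```text
clock: 26.38
eef_pos: [0.5022, -0.0311, -0.0132]
tool_rot: [-0.0, 1.0, -0.0, 0.001]
ft_force: [-0.0, 0.5, -0.1]
grip_width: 0.0319
grasp_force: 0.0
```

Run:
```python
from h import *
o,M=tool()
im=bot.camera("wrist")
for d in bot.cut_out("wrist","square_1"):
    r,c=np.nonzero(d["mask"]); w=px2w("wrist",c.mean(),r.mean(),.02); print(round(d["score"],2),c.mean().round(),r.mean().round(),w.round(4),im[d["mask"]].mean(0).round(),"tool",(M.T@(w-o["eef_pos"])).round(3))
```

```text
t 26.375 tcp [ 0.5022 -0.0311 -0.0132] x [-1.    -0.001] y [-0.001  1.   ] F [-0.   0.5 -0.1] w 0.032 j6 -0.06
0.77 275.0 340.0 [ 0.5309 -0.0299  0.02  ] [26. 46. 80.] tool [-0.029  0.001 -0.033]
```

>>> move_arm:
  motion:
    - {"x":1,"y":0,"z":0,"yaw":0}
    - {"x":1,"y":0,"z":-3,"yaw":0}
    - {"x":1,"y":0,"z":-7,"yaw":0}
    - {"x":0,"y":-2,"z":-7,"yaw":10}
    - {"x":-1,"y":-4,"z":-7,"yaw":20}
    - {"x":-2,"y":-5.5,"z":-7,"yaw":30}
    - {"x":-3,"y":-6,"z":-7,"yaw":40}
    - {"x":-4,"y":-6,"z":-7,"yaw":50}
    - {"x":-4,"y":-6,"z":-7,"yaw":60}
    - {"x":-4,"y":-6,"z":-7,"yaw":70}
    - {"x":-4,"y":-6,"z":-7,"yaw":80}
    - {"x":-4,"y":-6,"z":-7,"yaw":90}
    - {"x":-4,"y":-6,"z":-7,"yaw":92.3}
    - {"x":-4,"y":-6,"z":-7,"yaw":92.3}

```text
clock: 28.22
eef_pos: [0.54, -0.0909, 0.0566]
tool_rot: [0.721, 0.693, -0.0, -0.0]
ft_force: [0.6, -0.6, 0.0]
grip_width: 0.0322
grasp_force: 0.0
```

Run:
```python
from h import *
o,M=tool(); feet(("square_1",))
im=bot.camera("wrist")
for d in bot.cut_out("wrist","square_1"):
    r,c=np.nonzero(d["mask"]); w=px2w("wrist",c.mean(),r.mean(),.02); print(round(d["score"],2),c.mean().round(),r.mean().round(),w.round(4),im[d["mask"]].mean(0).round(),"tool",(M.T@(w-o["eef_pos"])).round(3), np.round(cv2.minAreaRect(np.c_[c,r].astype(np.float32))[1:][1],1))
```

```text
t 28.225 tcp [ 0.54   -0.0909  0.0566] x [0.039 0.999] y [ 0.999 -0.039] F [ 0.6 -0.6  0. ] w 0.032 j6 1.44
square_1 0.79 px 287.3 217.2 xy [ 0.54   -0.0322] n 391 bgr [31. 47. 74.] ang 90.0 [20. 19.]
0.57 278.0 126.0 [ 0.5443 -0.0274  0.02  ] [32. 56. 98.] tool [0.064 0.002 0.037] 87.8
```

>>> move_arm:
  motion:
    - {"x":0,"y":0,"z":3,"yaw":0}
    - {"x":0,"y":0.1,"z":6,"yaw":0}
    - {"x":0,"y":0.1,"z":7,"yaw":0}
    - {"x":0,"y":0.1,"z":7,"yaw":0}
    - {"x":1,"y":0.1,"z":7,"yaw":0}
    - {"x":2,"y":0.1,"z":7,"yaw":0}
    - {"x":3,"y":0.1,"z":7,"yaw":0}
    - {"x":4,"y":0.1,"z":7,"yaw":0}
    - {"x":5,"y":0.1,"z":7,"yaw":0}
    - {"x":6,"y":0.1,"z":7,"yaw":0}
    - {"x":7,"y":0.1,"z":7,"yaw":0}
    - {"x":8,"y":0.1,"z":7,"yaw":0}
    - {"x":9,"y":0.1,"z":7,"yaw":0}
    - {"x":10,"y":0.1,"z":7,"yaw":0}
    - {"x":11,"y":0.1,"z":7,"yaw":0}
    - {"x":12,"y":0.1,"z":7,"yaw":0}
    - {"x":13,"y":0.1,"z":7,"yaw":0}
    - {"x":13,"y":0.1,"z":7,"yaw":0}

```text
clock: 30.68
eef_pos: [0.547, 0.04, -0.0134]
tool_rot: [0.72, 0.693, 0.0, -0.0]
ft_force: [0.2, 0.1, 0.5]
grip_width: 0.0319
grasp_force: 0.0
```

Run:
```python
from h import *
o,M=tool(); feet(("square_1",))
im=bot.camera("scene")
for d in bot.cut_out("scene","square_1"):
    r,c=np.nonzero(d["mask"]); w=px2w("scene",c.mean(),r.mean(),.02); print(round(d["score"],2),c.mean().round(),r.mean().round(),w.round(4),im[d["mask"]].mean(0).round(),"tool",(M.T@(w-o["eef_pos"])).round(3),len(c))
```

```text
t 30.675 tcp [ 0.547   0.04   -0.0134] x [0.038 0.999] y [ 0.999 -0.038] F [0.2 0.1 0.5] w 0.032 j6 1.68
0.89 318.0 227.0 [0.5502 0.0835 0.02  ] [25. 41. 65.] tool [ 0.044  0.002 -0.033] 695
```

>>> move_arm:
  motion:
    - {"x":1,"y":0,"z":0,"yaw":0}
    - {"x":2,"y":-0.1,"z":0,"yaw":0}
    - {"x":3,"y":-0.2,"z":0,"yaw":0}
    - {"x":4,"y":-0.2,"z":0,"yaw":0}
    - {"x":5,"y":-0.2,"z":0,"yaw":0}
    - {"x":6,"y":-0.2,"z":0,"yaw":0}
    - {"x":7,"y":-0.2,"z":0,"yaw":0}
    - {"x":8,"y":-0.2,"z":0,"yaw":0}
    - {"x":9,"y":-0.2,"z":0,"yaw":0}
    - {"x":10,"y":-0.2,"z":0,"yaw":0}
    - {"x":11,"y":-0.2,"z":0,"yaw":0}
    - {"x":12,"y":-0.2,"z":0,"yaw":0}
    - {"x":13,"y":-0.2,"z":0,"yaw":0}
    - {"x":14,"y":-0.2,"z":0,"yaw":0}
    - {"x":15,"y":-0.2,"z":0,"yaw":0}
    - {"x":16,"y":-0.2,"z":0,"yaw":0}
    - {"x":17,"y":-0.2,"z":0,"yaw":0}
    - {"x":18,"y":-0.2,"z":0,"yaw":0}
    - {"x":18,"y":-0.2,"z":0,"yaw":0}

```text
clock: 33.25
eef_pos: [0.5525, 0.2201, -0.0132]
tool_rot: [0.72, 0.693, 0.001, -0.0]
ft_force: [0.3, -0.0, 0.6]
grip_width: 0.0321
grasp_force: 0.0
```

>>> move_arm:
  motion:
    - {"x":-0.6,"y":0,"z":0,"yaw":0}
    - {"x":-0.6,"y":0,"z":-3,"yaw":0}
    - {"x":-0.6,"y":0,"z":-7,"yaw":0}
    - {"x":-0.6,"y":-4,"z":-11,"yaw":0}
    - {"x":-0.6,"y":-10,"z":-15,"yaw":0}
    - {"x":-0.6,"y":-16,"z":-16,"yaw":0}
    - {"x":-0.6,"y":-20,"z":-16,"yaw":0}
    - {"x":-0.6,"y":-20,"z":-16,"yaw":0}

```text
clock: 34.25
eef_pos: [0.3492, 0.2197, 0.1471]
tool_rot: [0.72, 0.694, -0.0, -0.0]
ft_force: [-0.3, -0.1, -0.6]
grip_width: 0.0322
grasp_force: 0.0
```

Run:
```python
from h import *
o,M=tool(); top=feet(("round_1","square_1","tape","pencil","wax","trysquare","chisel","rasp","wedge"))
a=cv2.imread("pics/top0.png")
for n,s in dict(b=np.s_[190:236,322:345],a=np.s_[190:234,216:240]).items():
    d=cv2.absdiff(cv2.GaussianBlur(a,(5,5),0)[s],cv2.GaussianBlur(top,(5,5),0)[s]).max(2).astype(float)
    print("gate",n,d.mean(1).round(0),d.max())
```

```text
t 34.25 tcp [0.3492 0.2197 0.1471] x [0.038 0.999] y [ 0.999 -0.038] F [-0.3 -0.1 -0.6] w 0.032 j6 2.17
round_1 0.73 px 336.3 256.8 xy [ 0.4209 -0.1854] n 296 bgr [109.  47.  94.] ang 90.0 [18. 18.]
round_1 0.7 px 385.7 215.2 xy [ 0.5531 -0.3384] n 329 bgr [30. 45. 72.] ang 90.0 [19. 20.]
round_1 0.7 px 175.1 168.3 xy [0.687  0.3239] n 316 bgr [ 23.  29. 139.] ang 45.0 [20.5 17.7]
round_1 0.65 px 300.7 174.9 xy [ 0.6746 -0.0718] n 316 bgr [ 26.  32. 141.] ang 90.0 [20. 18.]
round_1 0.56 px 242.7 249.5 xy [0.4374 0.1035] n 272 bgr [111. 119.  25.] ang 90.0 [17. 18.]
round_1 0.51 px 145.1 206.4 xy [0.5644 0.4115] n 458 bgr [29. 46. 75.] ang 90.0 [20. 22.]
square_1 0.79 px 193.7 212.4 xy [0.5488 0.2594] n 386 bgr [31. 48. 79.] ang 90.0 [19. 21.]
square_1 0.4 px 350.6 287.4 xy [ 0.3293 -0.2296] n 526 bgr [ 47.  98. 112.] ang 80.9 [ 7.4 90.9]
tape 0.89 px 320.1 140.8 xy [ 0.7859 -0.1317] n 315 bgr [ 19. 108. 124.] ang 40.6 [23.2 15.2]
tape 0.55 px 144.9 205.9 xy [0.5658 0.4122] n 476 bgr [30. 47. 76.] ang 90.0 [20. 23.]
pencil 0.76 px 281.4 140.3 xy [ 0.7848 -0.0087] n 228 bgr [89. 64. 54
[... 288 characters left out ...]
.] ang 85.0 [34.2 52. ]
chisel 0.81 px 221.2 283.5 xy [0.3327 0.1656] n 298 bgr [ 31.  37. 124.] ang 10.3 [48.8  7.7]
chisel 0.61 px 386.0 212.2 xy [ 0.5625 -0.3397] n 1472 bgr [ 64. 101. 128.] ang 89.0 [40.8 91.4]
rasp 0.64 px 350.1 287.5 xy [ 0.3289 -0.2281] n 525 bgr [ 46.  99. 114.] ang 80.2 [ 8.1 90.4]
wedge 0.84 px 209.9 154.6 xy [0.7334 0.2164] n 289 bgr [ 48.  86. 133.] ang 70.8 [31.9  9.9]
gate b [3. 3. 3. 3. 3. 2. 2. 2. 2. 2. 2. 2. 2. 2. 2. 2. 2. 2. 2. 2. 2. 2. 2. 2.
 2. 2. 2. 2. 2. 2. 2. 2. 2. 2. 2. 2. 2. 2. 2. 2. 2. 2. 2. 2. 2. 2.] 4.0
gate a [3. 3. 3. 2. 2. 2. 2. 2. 2. 2. 2. 2. 2. 2. 2. 2. 2. 2. 2. 2. 2. 2. 2. 3.
 3. 3. 3. 3. 2. 2. 2. 2. 3. 2. 2. 2. 2. 2. 2. 2. 2. 2. 2. 2.] 10.0
```

```bash
python3 -c "
from workcell import bot
print(bot.job_done())"
```

```text
the job is handed in; nothing more can be done
None
```

I handed the job in at about 34 s of the 72 s allowed (no verdict came back): both round feet are in box_b and the square block is in box_a; both gates matched the starting picture, and no tool appeared to have moved.

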